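# Post a carton into the returns drop box

## Task

A small white carton stands on the loading ledge of the grey steel returns box. Hold the box's spring-closed flap wide open by pressing its thumb plate down with one fingertip and, while it stays open, push the carton along the ledge and in under the flap with the other fingertip until it drops into the box; only then let the flap spring shut. Do not pick the carton up, jam it against the flap or squash it, and leave everything else where it is.

Things in the scene. Friction and masses are not known exactly. Their poses are not given: they have to be found in the camera images.
- drop_box: returns drop box, grey sheet steel, clear window in its top, fixed to the bench. x points from its front into the box, y to the left along the front, z up; origin at bench height straight below the flap's hinge axis, at the middle of the mouth. Body x 1 to 154 mm, y -100 to 95 mm, top at z 141 mm, walls 3 mm, inner floor z 4 mm
- sill (a point): middle of the mouth, on the sill (box x 0, z 90 mm), axes as the box. The mouth is 80 mm wide (y -40 to 40 mm) and reaches from the sill 45 mm up to the hinge rod. The sill ends 4 mm behind this point; beyond it the floor is 86 mm lower
- ledge (a point): middle of the carton's lane, on the level steel ledge flush with the sill (box x -49.5, z 90 mm), axes as the box. The ledge runs over box x -99 to 0 mm, y -98 to 44 mm; two guide rails 8 mm high, 3 mm thick, at y +42.5 and -42.5 mm bound the lane. No ledge lies under the thumb plate
- flap (a joint): flap angle, rad: 0 shut, grows as it opens, stop at 1.65. One piece on a 6 mm rod (axis along box y at x 0, z 138 mm): a panel 78 mm wide, 42 mm high, hanging in the mouth, swinging only inwards and up, and the thumb plate. Pressing the plate down opens it; at 1.3 the carton passes freely. A spring shuts it: 0.10 N m shut, 0.20 N m at 1.5 rad (2 to 8 N at a fingertip on the plate)
- thumb_plate (a point): point on the flap's thumb plate, on its middle line, 45 mm from the hinge axis, mid-thickness. A ribbed plate in front of the box, left of the mouth: box y 50 to 88 mm, 58 mm long from the axis, 3 mm thick, end rolled. Shut, it points to the front and 25 degrees up (end at box x -51, z 162 mm); it turns down by the flap's angle (55 degrees down at 1.4 rad). Below it is free space
- carton: small white carton of fittings, 44 mm along its x, 50 mm along its y, 36 mm high, 60 to 130 g; it stands in the lane on the ledge, roughly square to the mouth, its leading face 18 to 28 mm short of the mouth; origin at the centre of its underside
- adaptor: brass pipe adaptor, a stepped turned piece 32 mm across and 34 mm high, standing on the ledge to the right of the right guide rail; origin at the centre of its underside; leave alone
- tape_roll: nearly used-up parcel tape roll, a ring 94 mm across and 48 mm high, lying flat on the bench; origin at the centre of its underside; leave alone
- tin: steel tin 66 mm across, 85 mm high, standing on the bench; origin at the centre of its underside; leave alone
- stock_carton: brown stock carton 62 x 95 x 55 mm on the bench; origin at the centre of its underside; leave alone
- elbow: copper pipe elbow about 65 x 60 mm, 22 mm high, lying on the bench; origin near one end of it, at its underside; leave alone
- driver: screwdriver lying on the bench; origin on its length, at its underside; leave alone
- padlock: brass padlock 62 x 42 x 16 mm with a steel shackle, lying on the bench; origin at the centre of its body's underside; leave alone
Things that resemble listed ones, but are neither listed nor needed, are in the scene too. Leave any green or pink look-alike of the carton alone.

How it is judged:
By the outcome, as a careful person would: the job done as asked, in the order asked, and still so for the second after the job is handed in, with the robot touching nothing.
It also fails if it takes over 54 s, if anything falls off the work surface, if the arm or the gripper's body presses on something with over 40 N, if the wrist force passes 120 N, or if a joint passes its speed limit or range.

## Robot

A 7-joint arm with a two-finger parallel gripper is mounted at the origin on the work surface. World frame = base frame: x ahead of the robot, y to its left, z up, the work surface at z = 0. Lengths are in mm, angles in rad, forces in N, time in s.
With the tool pointing down it reaches from about 425 to 975 mm from the base axis. Payload 16.7 kg.
Tool frame: the origin (TCP) lies midway between the tips of the shut fingers; the grasp point (between the pads) lies 19 mm behind it; z points along the fingers, y is the direction in which the jaws open and shut (so a half turn about z gives the same grasp; the last joint's range is limited). The gripper opens to 85 mm and grips with 20 to 120 N. Pads are 22 mm wide; open, the fingers measure 114 mm over their backs; the gripper's body (76 mm by 85 mm) begins 54 mm behind the grasp point. The pads swing forward as they close: fully open they stand 13 mm farther back than shut.
Start: joints at [-1.385, 0.426, 0.074, 1.606, -0.034, 1.111, -0.067], TCP at [221.794, 637.48, 196.202] pointing down, gripper open.
Joint ranges: [-2.85, 2.85], [-0.5, 2.14], [-1.23, 1.37], [0.21, 2.46], [-1.02, 4.16], [0.16, 2.05], [-2.73, 2.73]. Speed limits (rad/s): [1.89, 1.89, 2.39, 2.39, 3.01, 3.01, 3.01].

## Interface

Orientations are given as a 3x3 rotation matrix whose columns are the frame's x, y, z axes.
In Python, from station import * gives the robot as it stands. The module is installed in compiled form; this text tells all that it offers.
- The arm moves only by the tool drive_tool, never from a script. Its argument "motion" is one flat list of numbers, 5 for each row, row after row: the shift along the tool's x, y, z in m, then the turn about the tool's z in rad, then the closure, from 0 (fully open) to 1 (shut). A call has 1 to 5 rows; each row is the pose to reach, as a shift and turn from the pose commanded when the call began, along the tool's axes at that moment; what a row does not reach only later rows make up. A row lasts 1/12 s, in which the tool goes at most 41.7 mm and 7.16 degrees, less where a joint would pass 70% of its speed; a pose out of reach is approached as far as the arm can. A call with a gripper value outside its range is refused whole. The fingers move at their own pace and stop on an object; "force" is the grip in N (left out, the last holds). Time passes only in rows, so rows that repeat a pose let the fingers close. It gives the time, the measured TCP pose, the force and the opening at its end, in the units of the state.
- read_state(): the state, without advancing time (a new reading comes with each control period).
- get_image(name): name is "side" or "top"; returns a dict with "image" (384x512x3 uint8, blue, green, red), "camera_matrix" (3x3 intrinsics, pixels), "world_to_cam" (4x4, takes a point from world to camera coordinates). Camera axes: x right, y up, looking along -z (the intrinsics and any distortion apply to the point x, -y, -z); pixel columns grow to the right and rows downward; lengths in mm; the calibration is good to about 2 mm. A picture is of the moment at which its call begins. There is no depth.
- hand_in(): hands the job in, once; it reports no verdict.
The state is a dict: "clock": time; "joint_positions": joint angles; "qvel": joint speeds; "tau": joint torques, N m; "tool_pos": TCP position; "orientation": TCP orientation; "contact_force": force on the tool from outside, world axes, zero at the start; "wrist_torque": the same for the moment, N m; "width": finger opening in mm.
Only numpy, scipy, OpenCV 4.12 (cv2) and the standard library are available. Lean on these libraries where they do the work, as an engineer would, in place of code of your own. Each camera call takes 0.05 s, during which the arm holds its last target.

## Working session

There is one attempt and no reset: what is moved stays moved. The work goes in short steps, Python scripts to look and compute and a tool call to move; the robot and the scene stay as the last step left them, time stands still between calls to the robot, and variables do not carry over. Pictures are saved under pics/ and viewed, and the job is handed in when it is done.

Besides the shell and the picture viewer there is one more tool, called after "Emit:" as name(argument=value, ...) on one line, values as JSON. drive_tool: Moves the arm, as the interface text tells. Its arguments: {"type":"object","properties":{"motion":{"type":"array","items":{"type":"number"}},"force":{"type":"number"}},"required":["motion"]}

```bash
mkdir -p pics; python3 - <<'E'
from station import *
import cv2
s=read_state(); print(s)
for n in ("side","top"):
    d=get_image(n); cv2.imwrite(f"pics/{n}0.png",d["image"]); print(n,d["camera_matrix"],d["world_to_cam"],[k for k in d])
E
```

```text
{'clock': 0.0, 'joint_positions': array([-1.38549516,  0.42673393,  0.07385781,  1.60662442, -0.03406718,
        1.11082457, -0.06711618]), 'qvel': array([ 1.07436285e-03, -4.81330241e-04,  2.71091255e-04,  7.04378316e-05,
       -1.44548096e-03, -2.85487530e-03,  1.11785781e-03]), 'tau': array([-6.80115645e-04, -9.49832082e+01,  3.76074359e+00, -4.63512325e+01,
        1.92361046e-02,  1.01349328e-02, -1.32885839e-05]), 'tool_pos': array([221.68432216, 637.0593334 , 195.5018936 ]), 'orientation': array([[-9.44462511e-01,  3.28619031e-01, -3.11851767e-04],
       [ 3.28619153e-01,  9.44461634e-01, -1.29416895e-03],
       [-1.30756518e-04, -1.32477452e-03, -9.99999114e-01]]), 'contact_force': array([0.11472771, 0.27618442, 0.56472805]), 'wrist_torque': array([-0.00382955,  0.03660998,  0.01510433]), 'width': 85.12314999791205}
side [[440.580871     0.         254.89421306]
 [  0.         440.580871   195.27905101]
 [  0.           0.           1.        ]] [[ 9.42457147e-01 -3.33736005e-01 -1.98697259e-02 -4.76303862e+02]
 [ 2.06053342e-01  5.33028756e-01  8.20623157e-01 -1.90256658e+02]
 [-2.63280359e-01 -7.77496382e-01  5.71124180e-01 -1.18640591e+03]
 [ 0.00000000e+00  0.00000000e+00  0.00000000e+00  1.00000000e+00]] ['image', 'camera_matrix', 'world_to_cam']
top [[363.52938482   0.         252.82813273]
 [  0.         363.52938482 191.33755156]
 [  0.           0.           1.        ]] [[ 2.18410016e-02 -9.99734667e-01  7.31890380e-03 -3.49445765e+01]
 [ 9.98619435e-01  2.21652761e-02  4.76227306e-02 -5.05441752e+02]
 [-4.77723202e-02  6.26867145e-03  9.98838580e-01 -1.00889572e+03]
 [ 0.00000000e+00  0.00000000e+00  0.00000000e+00  1.00000000e+00]] ['image', 'camera_matrix', 'world_to_cam']
```

View pics/side0.png

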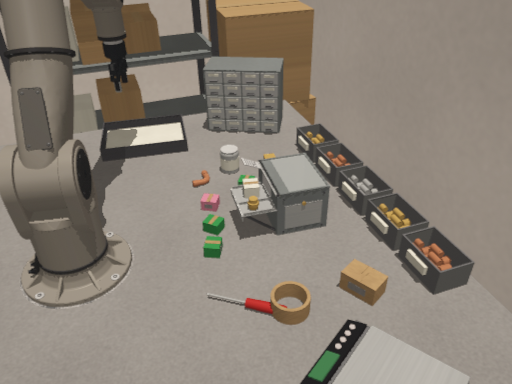

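View pics/top0.png

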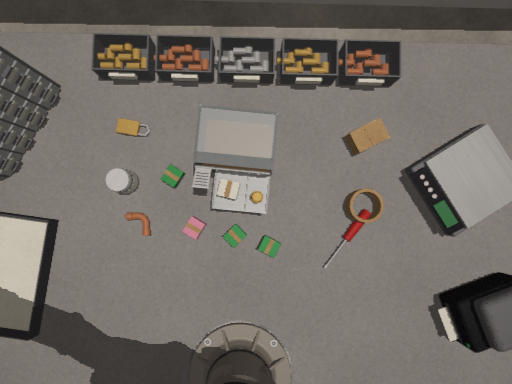

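```bash
python3 - <<'E'
import cv2
a=cv2.imread("pics/top0.png")[95:225,150:290]; cv2.imwrite("pics/topc.png",cv2.resize(a,None,fx=5.5,fy=4.5 if 0 else 4.5,interpolation=cv2.INTER_CUBIC) if 0 else cv2.resize(a,None,fx=4.5,fy=4.5,interpolation=cv2.INTER_CUBIC))
a=cv2.imread("pics/side0.png")[145:240,220:340]; cv2.imwrite("pics/sidec.png",cv2.resize(a,None,fx=6,fy=6,interpolation=cv2.INTER_CUBIC))
E
```

```text
(no output)
```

View pics/topc.png

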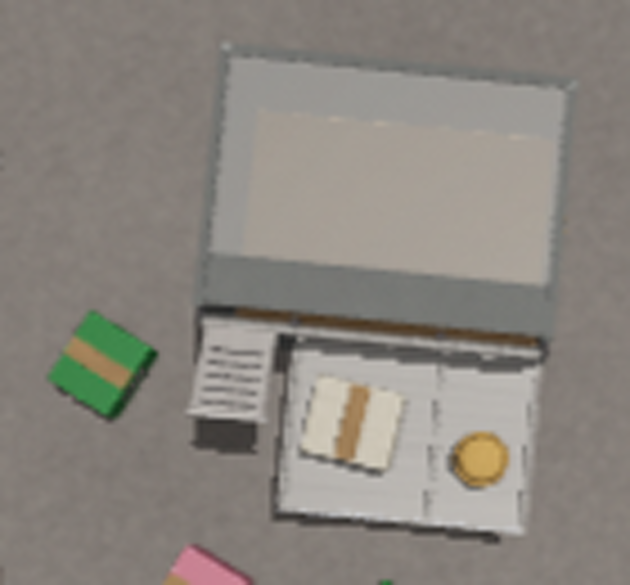

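View pics/sidec.png

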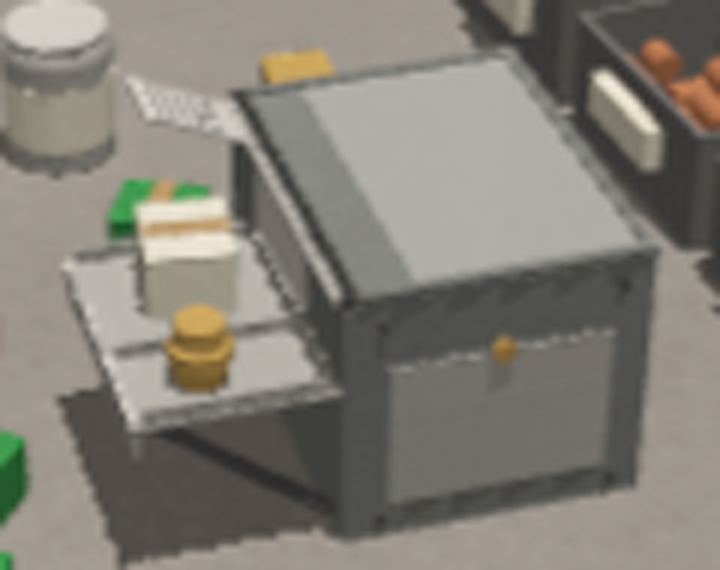

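```bash
cat > h.py <<'E'
import numpy as np, cv2
from scipy.optimize import least_squares
C={"side":(np.array([[440.580871,0,254.89421306],[0,440.580871,195.27905101],[0,0,1]]),np.array([[9.42457147e-01,-3.33736005e-01,-1.98697259e-02,-4.76303862e+02],[2.06053342e-01,5.33028756e-01,8.20623157e-01,-1.90256658e+02],[-2.63280359e-01,-7.77496382e-01,5.71124180e-01,-1.18640591e+03]])),
"top":(np.array([[363.52938482,0,252.82813273],[0,363.52938482,191.33755156],[0,0,1]]),np.array([[2.18410016e-02,-9.99734667e-01,7.31890380e-03,-3.49445765e+01],[9.98619435e-01,2.21652761e-02,4.76227306e-02,-5.05441752e+02],[-4.77723202e-02,6.26867145e-03,9.98838580e-01,-1.00889572e+03]]))}
def proj(c,P):
    K,M=C[c]; q=np.atleast_2d(P)@M[:,:3].T+M[:,3]; q=q*[1,-1,-1]; q=q@K.T; return q[:,:2]/q[:,2:]
def T(p,P):
    x,y,a=p[:3]; P=np.atleast_2d(np.array(P,float)); c,s=np.cos(a),np.sin(a)
    return np.c_[x+c*P[:,0]-s*P[:,1], y+s*P[:,0]+c*P[:,1], P[:,2]]
E
python3 - <<'E'
from h import *
top=[((154,95,141),(225,45)),((154,-100,141),(572,85)),((1,95,141),(200,308)),((1,-100,141),(547,345)),((-99,44,90),(277,515)),((-99,-98,90),(522,533)),((-51,88,162),(190,412)),((-51,50,162),(263,420))]
side=[((1,95,141),(238,93)),((154,95,141),(508,50)),((154,-100,141),(655,245)),((1,-100,141),(345,300)),((-99,44,90),(65,262)),((-99,-98,90),(135,428)),((-51,88,162),(128,80))]
tp=[np.array(p)/4.5+(150,95) for _,p in top]; sp=[np.array(p)/6+(220,145) for _,p in side]
f=lambda p:np.r_[(proj("top",T(p,[a for a,_ in top]))-tp),(proj("side",T(p,[a for a,_ in side]))-sp)].ravel()
r=least_squares(f,[650,0,0],loss="soft_l1"); print(r.x); print(f(r.x).reshape(-1,2).round(1))
b=r.x
# carton in box frame
ct=[np.array(p)/4.5+(150,95) for p in[(318,377),(404,395),(385,470),(300,450)]]
cs=[np.array(p)/6+(220,145) for p in[(137,205),(225,198),(237,245),(145,255)]]
# top view order: (+x,+y),(+x,-y),(-x,-y),(-x,+y); side: left far=(-x,+y),(+x,+y),(+x,-y),(-x,-y)
L=lambda o:[(22*i,25*j,126) for i,j in o]
At=L([(1,1),(1,-1),(-1,-1),(-1,1)]);As=L([(-1,1),(1,1),(1,-1),(-1,-1)])
g=lambda p:np.r_[proj("top",T(b,T(p,At)))-ct,proj("side",T(b,T(p,As)))-cs].ravel()
r=least_squares(g,[-45,0,0],loss="soft_l1");print("carton",r.x);print(g(r.x).reshape(-1,2).round(1))
E
```

```text
[ 5.52842649e+02  2.99514010e+01 -7.34094895e-02]
[[-0.3 -0.9]
 [ 0.9 -2.2]
 [-1.1  1.8]
 [ 0.7  1.2]
 [ 0.5 -1.6]
 [ 0.7 -0.4]
 [ 0.4 -0.5]
 [ 0.  -0.8]
 [-2.2 -0.3]
 [-0.2 -0.4]
 [-0.   0. ]
 [-0.8 -0. ]
 [-0.7 -0.4]
 [-1.  -0.4]
 [-0.1 -0.4]]
carton [-46.51021611   4.49214343  -0.13718222]
[[ 0.1 -1.3]
 [ 0.5 -0.7]
 [ 0.6 -0.2]
 [-0.  -0.4]
 [-1.2 -0.8]
 [-1.  -1. ]
 [-0.7  0.5]
 [-0.6  0.2]]
```

Emit:
drive_tool(motion=[-0.029,-0.029,0,0,0.22,-0.058,-0.058,0,0,0.22,-0.087,-0.088,0,0,0.22,-0.116,-0.117,0,0,0.22,-0.144,-0.145,0,0,0.22])

```text
clock: 0.52
tool_pos: [310.7, 450.9, 195.9]
orientation: [[-0.944, 0.329, -0.0], [0.329, 0.944, -0.001], [0.0, -0.001, -1.0]]
contact_force: [0.5, 0.5, 0.7]
width: 66.9
```

Emit:
drive_tool(motion=[-0.029,-0.029,0,0,0.22,-0.058,-0.058,0,0,0.22,-0.087,-0.088,0,0,0.22,-0.116,-0.117,0,0,0.22,-0.144,-0.145,0,0,0.22])

```text
clock: 0.93
tool_pos: [398.9, 266.7, 196.2]
orientation: [[-0.944, 0.329, -0.0], [0.329, 0.944, 0.0], [0.0, 0.0, -1.0]]
contact_force: [1.0, 0.7, 0.7]
width: 66.5
```

Emit:
drive_tool(motion=[-0.029,-0.029,0,0.1,0.22,-0.058,-0.058,0,0.2,0.22,-0.087,-0.088,0,0.3,0.22,-0.116,-0.117,0,0.4,0.22,-0.14,-0.141,0,0.49,0.22])

```text
clock: 1.35
tool_pos: [485.0, 86.8, 196.4]
orientation: [[-0.674, 0.739, 0.0], [0.739, 0.674, -0.0], [-0.0, 0.0, -1.0]]
contact_force: [0.8, 0.7, -0.5]
width: 66.4
```

```bash
cat > look.py <<'E'
import sys,cv2
from station import *
k=sys.argv[1]
a=get_image("top")["image"]; b=get_image("side")["image"]
s=read_state(); print(s["clock"],s["tool_pos"].round(1),s["width"].round(1),s["contact_force"].round(1)); print(s["orientation"].round(3).tolist())
cv2.imwrite(f"pics/t{k}.png",cv2.resize(a[95:235,140:310],None,fx=4.5,fy=4.25,interpolation=cv2.INTER_CUBIC) if 0 else cv2.resize(a[95:225,150:310],None,fx=4.5,fy=4.5,interpolation=cv2.INTER_CUBIC))
cv2.imwrite(f"pics/s{k}.png",cv2.resize(b[130:230,215:335],None,fx=6,fy=6,interpolation=cv2.INTER_CUBIC))
cv2.imwrite(f"pics/ft{k}.png",a);cv2.imwrite(f"pics/fs{k}.png",b)
E
python3 look.py 1
```

```text
Traceback (most recent call last):
  File "look.py", line 5, in <module>
    s=read_state(); print(s["clock"],s["tool_pos"].round(1),s["width"].round(1),s["contact_force"].round(1)); print(s["orientation"].round(3).tolist())
                                                            ^^^^^^^^^^^^^^^^
AttributeError: 'float' object has no attribute 'round'
```

```bash
sed -i 's/s\["width"\].round(1)/round(s["width"],1)/' look.py; python3 look.py 1
```

```text
1.55 [484.4  89.  196. ] 66.5 [ 0.   0.6 -0.2]
[[-0.677, 0.736, -0.0], [0.736, 0.677, -0.0], [0.0, -0.001, -1.0]]
```

View pics/t1.png

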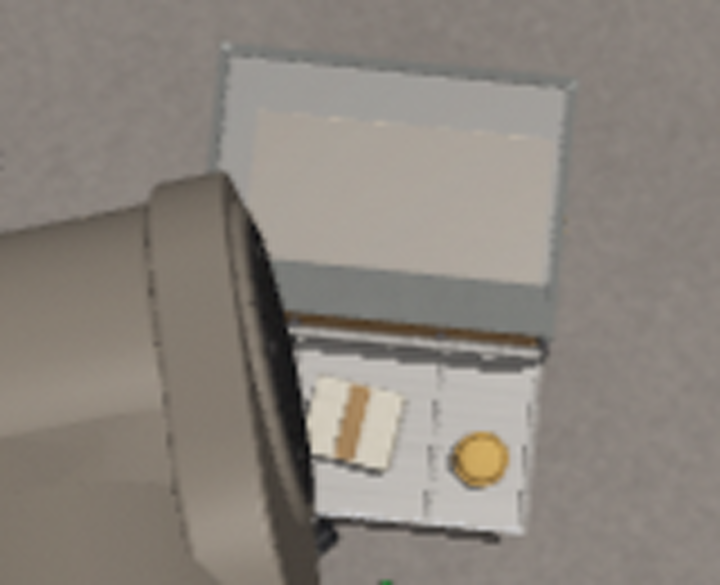

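View pics/s1.png

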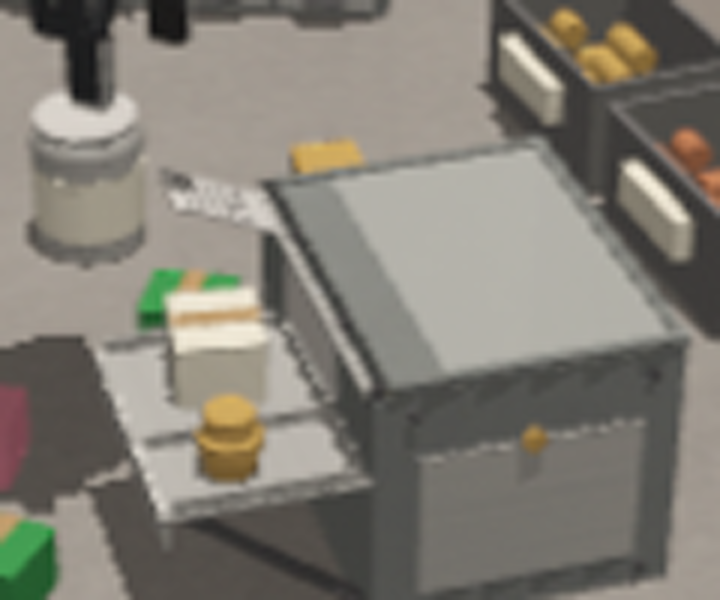

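View pics/fs1.png

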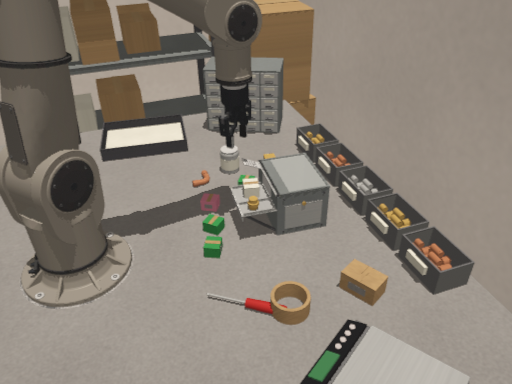

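```bash
python3 - <<'E'
from h import *
t=np.array([484.4,89,196.]);u=np.array([.736,.677,0]);v=np.array([.677,-.736,0])
for D in (66.5,81,95):
  for z in (0,6,12):
    print(D,z,[proj("side",t+s*D/2*u+[0,0,z]).round(1).tolist() for s in(-1,1)])
a=cv2.imread("pics/fs1.png")[90:160,205:265]; cv2.imwrite("pics/g1.png",cv2.resize(a,None,fx=8,fy=8,interpolation=cv2.INTER_CUBIC))
E
```

```text
66.5 0 [[[230.5, 159.7]], [[242.0, 149.4]]]
66.5 6 [[[230.4, 157.8]], [[242.0, 147.6]]]
66.5 12 [[[230.3, 156.0]], [[241.9, 145.8]]]
81 0 [[[229.2, 160.8]], [[243.2, 148.3]]]
81 6 [[[229.1, 159.0]], [[243.2, 146.5]]]
81 12 [[[229.0, 157.1]], [[243.1, 144.7]]]
95 0 [[[228.0, 162.0]], [[244.4, 147.3]]]
95 6 [[[227.9, 160.1]], [[244.3, 145.5]]]
95 12 [[[227.7, 158.3]], [[244.2, 143.7]]]
```

View pics/g1.png

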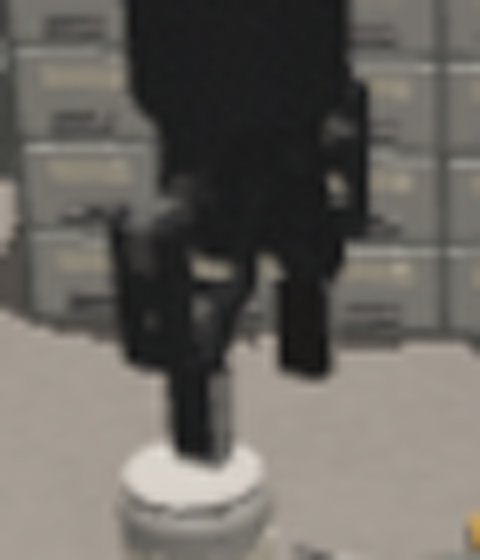

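```bash
python3 - <<'E'
from h import *
t=np.array([221.7,637,195.5]);u=np.array([.3286,.9445,0])
for z in (0,13,40): print(z,[proj("side",t+s*50*u+[0,0,z]).round(1).tolist() for s in(-1,1)])
a=cv2.imread("pics/side0.png")[20:110,80:155]; cv2.imwrite("pics/g0.png",cv2.resize(a,None,fx=6,fy=6,interpolation=cv2.INTER_CUBIC))
# marks at base: robot base at origin
print(proj("side",[[0,0,0],[0,-100,0]]),proj("top",[[0,0,0],[100,0,0]]))
E
```

```text
0 [[[120.7, 104.6]], [[127.1, 93.9]]]
13 [[[120.0, 101.2]], [[126.5, 90.7]]]
40 [[[118.5, 94.0]], [[125.1, 83.8]]]
[[ 78.01514611 265.93231006]
 [ 78.87338012 292.06980048]] [[240.23676164 373.46036715]
 [241.07937709 336.78897944]]
```

View pics/g0.png

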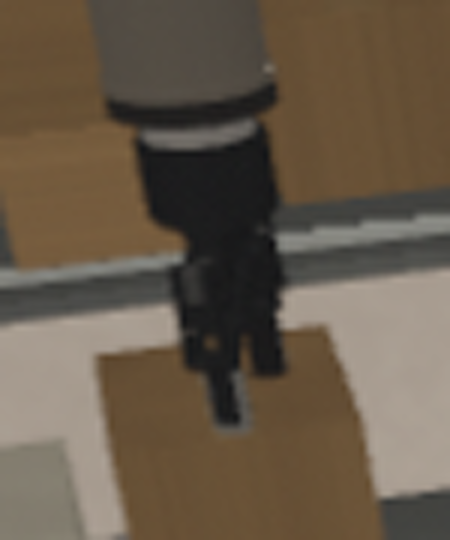

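```bash
python3 - <<'E'
from h import *
t=np.array([484.4,89,196.]);u=np.array([.736,.677,0]);v=np.array([.677,-.736,0])
for z in (5,40):
  print(z,proj("top",[t+s*35*u+w*11*v+[0,0,z] for s in(-1,1) for w in (-1,0,1)]).round(1).tolist())
d=np.array([.32,.947,0])*52
print(proj("top",[d+t-35*u+w*11*v+[0,0,5] for w in (-1,0,1)]).round(1).tolist())
a=cv2.imread("pics/ft1.png")[150:250,160:280]; cv2.imwrite("pics/g2.png",cv2.resize(a,None,fx=6,fy=6,interpolation=cv2.INTER_CUBIC))
E
```

```text
5 [[210.3, 210.5], [213.9, 207.3], [217.6, 204.1], [190.2, 187.5], [193.8, 184.3], [197.5, 181.1]]
40 [[208.5, 210.6], [212.3, 207.2], [216.1, 203.9], [187.6, 186.5], [191.4, 183.2], [195.2, 179.9]]
[[188.9, 202.7], [192.6, 199.5], [196.2, 196.3]]
```

View pics/g2.png

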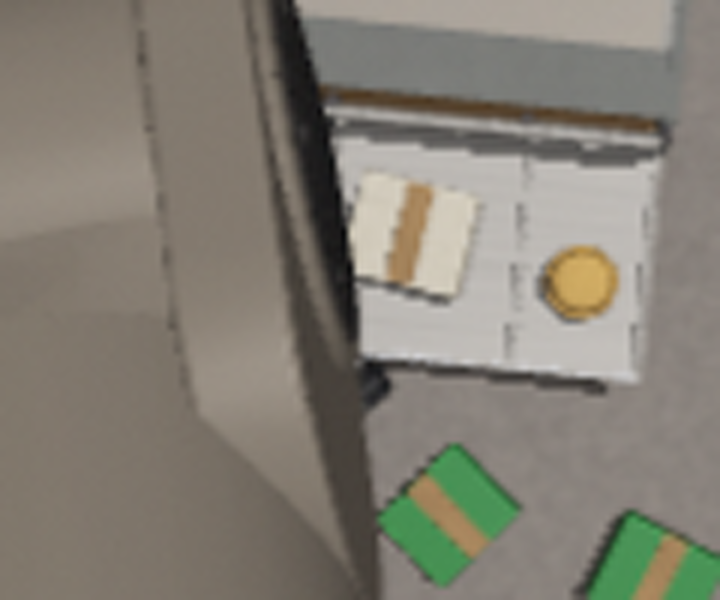

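View pics/ft1.png

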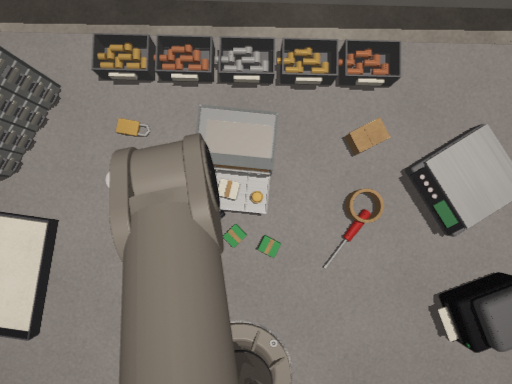

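Emit:
drive_tool(motion=[-0.007,0.001,0.015,0.03,0.22,-0.0147,0.0013,0.03,0.066,0.22,-0.0147,0.0013,0.04,0.066,0.22,-0.0147,0.0013,0.045,0.066,0.22,-0.0147,0.0013,0.045,0.066,0.22])

```text
clock: 1.97
tool_pos: [494.2, 80.6, 150.2]
orientation: [[-0.631, 0.776, -0.002], [0.776, 0.631, -0.001], [0.001, -0.002, -1.0]]
contact_force: [-1.1, -0.4, 0.4]
width: 66.3
```

```bash
python3 look.py 2
```

```text
2.0667 [495.1  80.5 151.5] 66.6 [ 0.6 -0.3  0.3]
[[-0.63, 0.776, -0.0], [0.776, 0.63, 0.0], [0.0, -0.0, -1.0]]
```

View pics/s2.png

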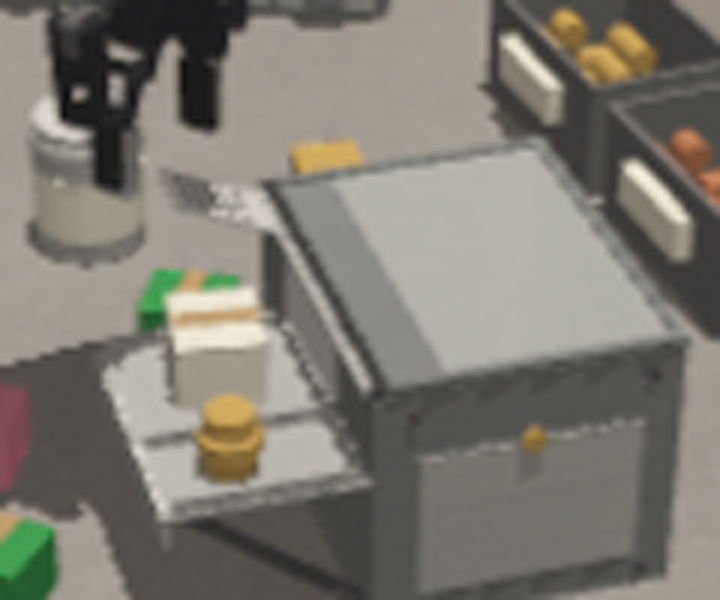

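```bash
cat >> h.py <<'E'
BOX=np.array([552.84,29.95,-0.0734])
def fingers(tcp,R,D=74,z=40):
    u=np.array(R)[:,1]; u=np.array([u[0],u[1],0]); return [np.array(tcp)+s*D/2*u+[0,0,z] for s in(-1,1)]
def tobox(P):
    c,s=np.cos(BOX[2]),np.sin(BOX[2]); d=np.array(P)[:2]-BOX[:2]; return np.round([c*d[0]+s*d[1],-s*d[0]+c*d[1]],1)
E
python3 - <<'E'
from h import *
R=[[-0.63, 0.776, -0.0], [0.776, 0.63, 0.0], [0.0, -0.0, -1.0]];t=[495.1,80.5,151.5]
for z in (6,40,45): print(z,[proj("side",p).round(1).tolist() for p in fingers(t,R,74,z)])
print([tobox(p) for p in fingers(t,R)])
print(proj("side",T(BOX,[(-34,70,155),(-41,70,157)])))
E
```

```text
6 [[[234.3, 172.4]], [[248.1, 161.0]]]
40 [[[233.8, 162.2]], [[247.7, 151.0]]]
45 [[[233.7, 160.6]], [[247.7, 149.5]]]
[array([-88.2,  20.8]), array([-34.4,  71.5])]
[[248.32882452 161.97488767]
 [246.03696286 161.74952863]]
```

Emit:
drive_tool(motion=[0,0,0.01,0,0.22,0,0,0.02,0,0.22,0,0,0.028,0,0.22,0,0,0.034,0,0.22,0,0,0.04,0,0.22])

```text
clock: 2.48
tool_pos: [495.2, 79.8, 110.4]
orientation: [[-0.629, 0.778, -0.0], [0.778, 0.629, -0.0], [0.0, -0.0, -1.0]]
contact_force: [-0.8, 0.2, 3.4]
width: 66.5
```

```bash
python3 look.py 3
```

```text
2.5833 [495.   79.7 110.3] 66.8 [0.5 0.7 3. ]
[[-0.629, 0.778, -0.001], [0.778, 0.629, -0.001], [0.0, -0.001, -1.0]]
```

View pics/s3.png

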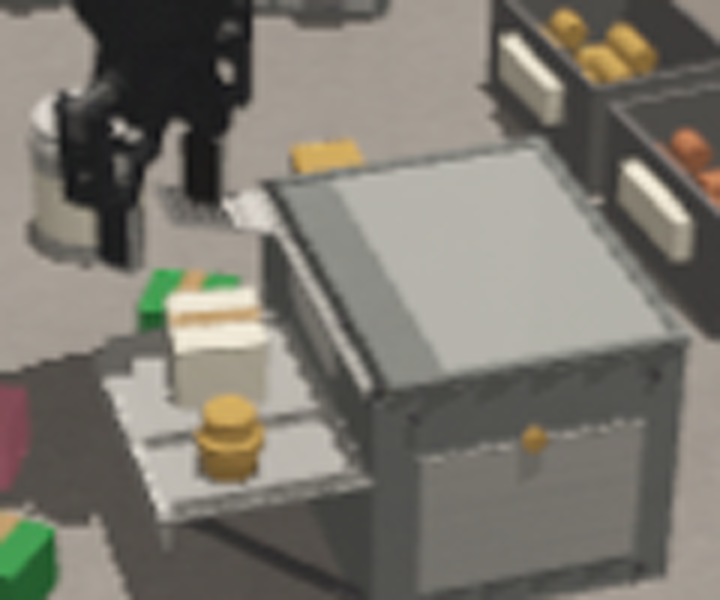

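Emit:
drive_tool(motion=[0,0,0.006,0,0.22,-0.001,-0.001,0.012,0,0.22,-0.002,-0.002,0.018,0,0.22,-0.002,-0.002,0.024,0,0.22,-0.002,-0.002,0.03,0,0.22])

```text
clock: 3.0
tool_pos: [495.9, 77.1, 81.2]
orientation: [[-0.629, 0.778, 0.002], [0.778, 0.629, 0.0], [-0.001, 0.002, -1.0]]
contact_force: [0.3, 0.0, 9.0]
width: 66.0
```

```bash
python3 look.py 4
```

```text
3.1 [495.   76.9  80.6] 66.7 [-0.6  1.4  5.5]
[[-0.629, 0.778, -0.0], [0.778, 0.629, -0.0], [-0.0, -0.0, -1.0]]
```

View pics/s4.png

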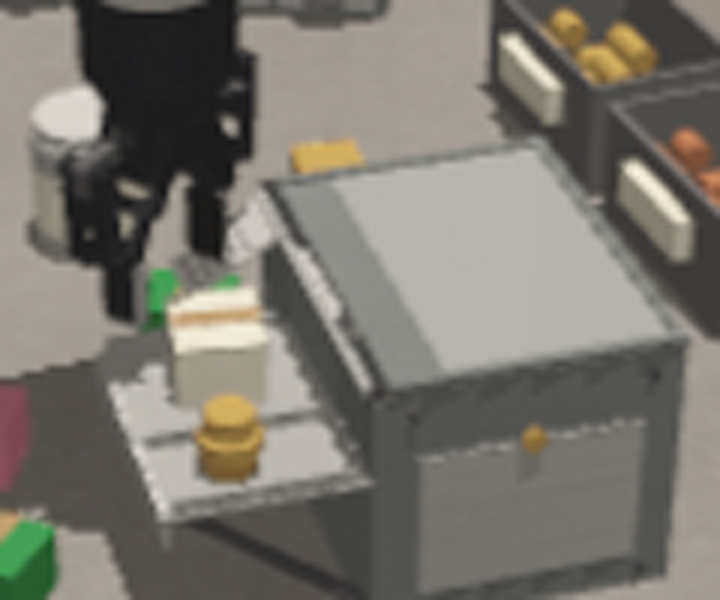

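View pics/t4.png

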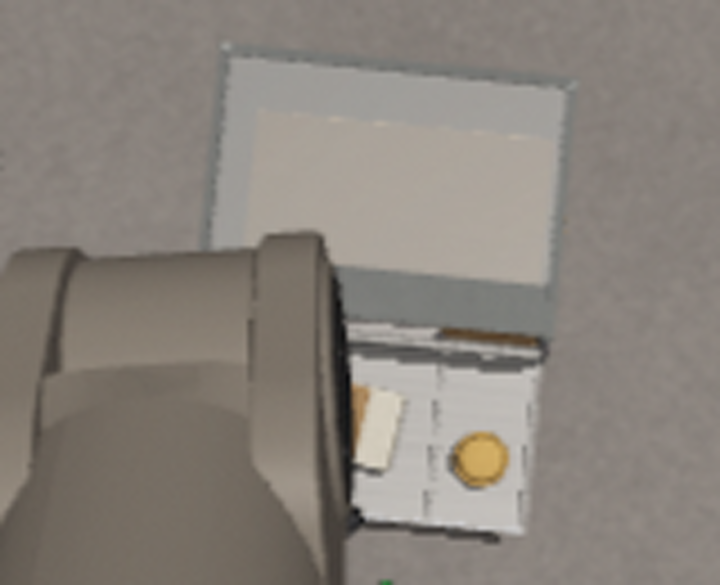

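Emit:
drive_tool(motion=[0,0,0.005,0,0.22,0,0,0.01,0,0.22,0,0,0.015,0,0.22,0,0,0.019,0,0.22,0,0,0.022,0,0.22])

```text
clock: 3.52
tool_pos: [494.8, 76.9, 58.9]
orientation: [[-0.629, 0.778, -0.0], [0.778, 0.629, -0.0], [0.0, -0.0, -1.0]]
contact_force: [-2.5, -0.3, 4.8]
width: 66.8
```

```bash
python3 look.py 5; python3 - <<'E'
from h import *
from station import read_state
s=read_state()
print([tobox(p) for p in fingers(s["tool_pos"],s["orientation"])])
E
```

```text
3.6167 [494.4  76.8  58.8] 66.5 [-3.   1.4  2.9]
[[-0.629, 0.778, -0.001], [0.778, 0.629, -0.0], [0.0, -0.001, -1.0]]
[array([-88.7,  17.2]), array([-34.7,  67.8])]
```

View pics/s5.png

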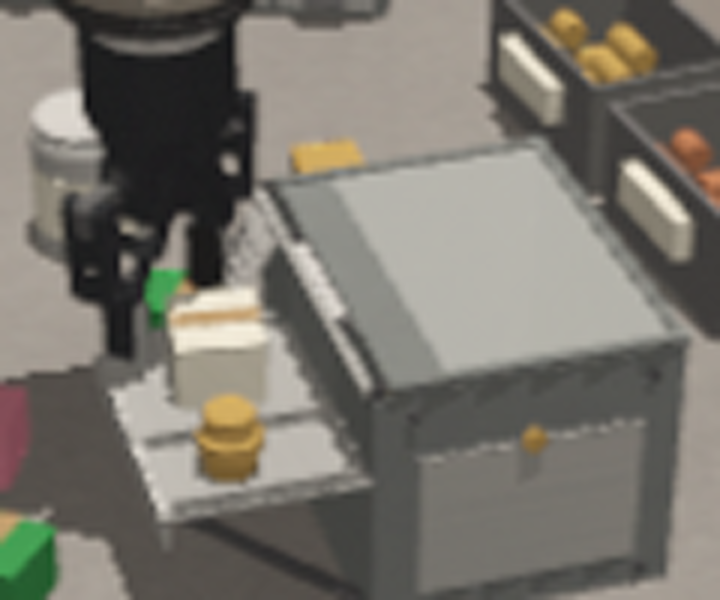

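```bash
python3 - <<'E'
from h import *
for a in (1.0,1.2,1.3,1.4,1.5,1.6):
    b=a-np.deg2rad(25)
    q=proj("side",T(BOX,[(-58*np.cos(b),y,138-58*np.sin(b)) for y in(50,88)]+[(0,50,138),(0,88,138)]))
    print(a,((q-[215,130])*6).round().tolist())
a=cv2.imread("pics/fs5.png")[150:200,225:285]; cv2.imwrite("pics/g5.png",cv2.resize(a,None,fx=12,fy=12,interpolation=cv2.INTER_CUBIC))
E
```

```text
1.0 [[184.0, 299.0], [165.0, 260.0], [277.0, 231.0], [257.0, 193.0]]
1.2 [[198.0, 312.0], [179.0, 273.0], [277.0, 231.0], [257.0, 193.0]]
1.3 [[206.0, 317.0], [188.0, 278.0], [277.0, 231.0], [257.0, 193.0]]
1.4 [[215.0, 321.0], [196.0, 283.0], [277.0, 231.0], [257.0, 193.0]]
1.5 [[225.0, 325.0], [206.0, 286.0], [277.0, 231.0], [257.0, 193.0]]
1.6 [[235.0, 327.0], [216.0, 289.0], [277.0, 231.0], [257.0, 193.0]]
```

View pics/g5.png

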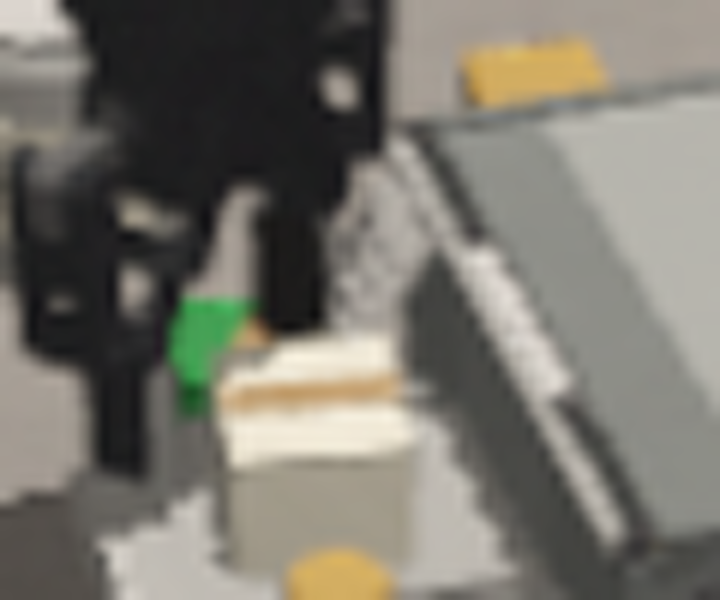

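```bash
cat > plan.py <<'E'
import sys
from h import *
from station import read_state
# usage: plan target_theta_deg Px Py n
s=read_state(); R=s["orientation"]; th0=np.arctan2(R[0,1],R[1,1])+BOX[2]
tc=tobox(s["tool_pos"]); u=lambda t:np.array([np.sin(t),np.cos(t)])
print("theta",np.rad2deg(th0).round(1),"P",(tc+37*u(th0)).round(1),"C",(tc-37*u(th0)).round(1))
th1=np.deg2rad(float(sys.argv[1])); P1=np.array([float(sys.argv[2]),float(sys.argv[3])]); n=int(sys.argv[4]); P0=tc+37*u(th0)
ax=np.array([-np.cos(th0),np.sin(th0)])
for k in range(1,n+1):
    f=k/n; th=th0+f*(th1-th0); d=P0+f*(P1-P0)-37*u(th)-tc
    print((np.r_[d@ax,d@u(th0)]/1000).round(4), round(th-th0,3))
E
python3 plan.py 31 -34.7 70 5
```

```text
theta 46.8 P [-34.7  67.8] C [-88.7  17.2]
[-0.0017  0.0004] -0.055
[-0.0034  0.0008] -0.111
[-0.0052  0.0014] -0.166
[-0.0068  0.0021] -0.221
[-0.0085  0.0029] -0.276
```

Emit:
drive_tool(motion=[-0.0017,0.0004,0,-0.055,0.22,-0.0034,0.0008,0,-0.11,0.22,-0.0052,0.0014,0,-0.166,0.22,-0.0068,0.002,0,-0.221,0.22,-0.0085,0.003,0,-0.276,0.22])

```text
clock: 4.03
tool_pos: [501.5, 71.5, 58.9]
orientation: [[-0.818, 0.575, -0.002], [0.575, 0.818, -0.001], [0.001, -0.002, -1.0]]
contact_force: [-5.5, -2.9, 1.8]
width: 66.4
```

```bash
python3 look.py 6; python3 plan.py 16 -34.7 72 5
```

```text
4.1333 [501.7  71.5  58.9] 66.8 [-5.3 -0.8  1.7]
[[-0.818, 0.575, -0.002], [0.575, 0.818, -0.001], [0.001, -0.002, -1.0]]
theta 30.9 P [-35.1  69.4] C [-73.1   6. ]
[-0.0017  0.0005] -0.052
[-0.0035  0.0012] -0.104
[-0.0052  0.0019] -0.156
[-0.0069  0.0027] -0.208
[-0.0085  0.0036] -0.26
```

View pics/s6.png

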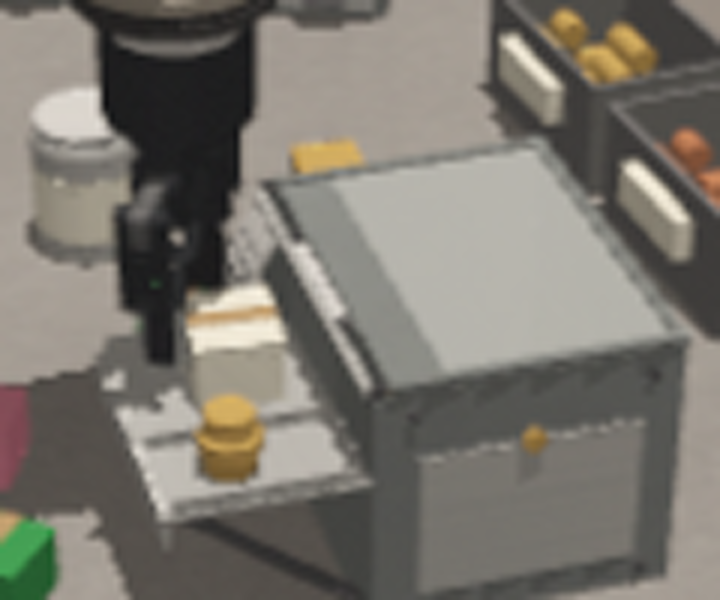

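Emit:
drive_tool(motion=[-0.0017,0.0005,0,-0.052,0.22,-0.0035,0.0012,0,-0.104,0.22,-0.0052,0.002,0,-0.156,0.22,-0.007,0.0028,0,-0.208,0.22,-0.0085,0.0037,0,-0.26,0.22])

```text
clock: 4.55
tool_pos: [510.6, 69.6, 58.9]
orientation: [[-0.938, 0.345, -0.002], [0.345, 0.938, -0.001], [0.002, -0.002, -1.0]]
contact_force: [-5.1, -2.1, 1.8]
width: 66.9
```

```bash
python3 look.py 7; python3 plan.py 2 -34.7 72 5
```

```text
4.65 [510.7  69.6  58.9] 66.5 [-4.7 -1.8  1. ]
[[-0.938, 0.346, -0.002], [0.346, 0.938, -0.001], [0.002, -0.001, -1.0]]
theta 16.0 P [-34.7  72.1] C [-55.1   0.9]
[-0.0018  0.    ] -0.049
[-0.0036  0.0002] -0.098
[-0.0054  0.0004] -0.147
[-0.0072  0.0007] -0.196
[-0.009  0.001] -0.245
```

View pics/s7.png

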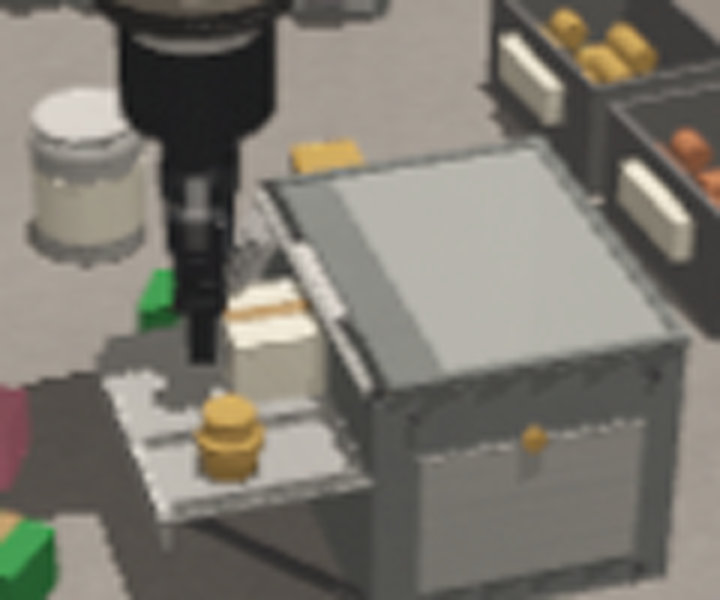

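View pics/t7.png

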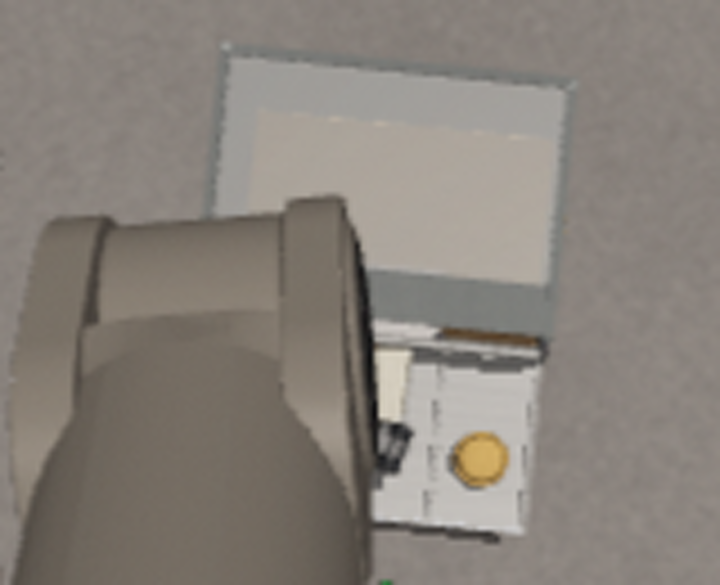

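Emit:
drive_tool(motion=[-0.0018,0,0,-0.049,0.22,-0.0036,0.0002,0,-0.098,0.22,-0.0054,0.0005,0,-0.147,0.22,-0.0072,0.001,0,-0.196,0.22,-0.009,0.0015,0,-0.245,0.22])

```text
clock: 5.07
tool_pos: [519.5, 67.9, 58.9]
orientation: [[-0.994, 0.108, -0.002], [0.108, 0.994, -0.001], [0.002, -0.001, -1.0]]
contact_force: [-4.8, -2.3, 2.5]
width: 66.7
```

```bash
python3 look.py 8; python3 plan.py -11 -33.7 73 5
```

```text
5.1667 [519.7  67.9  58.9] 66.9 [-5.  -1.2  1.3]
[[-0.994, 0.108, -0.002], [0.108, 0.994, -0.001], [0.002, -0.001, -1.0]]
theta 2.0 P [-34.5  72.4] C [-37.1  -1.6]
[-0.0018  0.0002] -0.045
[-0.0037  0.0004] -0.091
[-0.0055  0.0007] -0.136
[-0.0073  0.0011] -0.181
[-0.0091  0.0016] -0.227
```

View pics/s8.png

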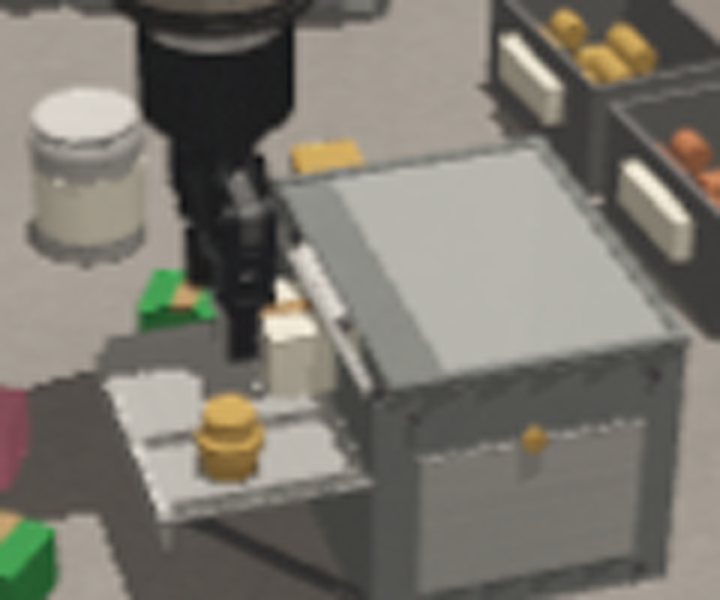

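View pics/t8.png

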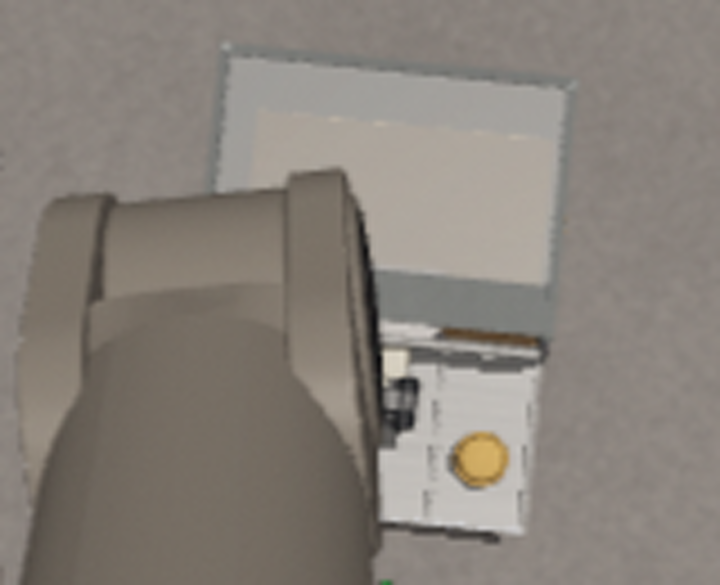

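Emit:
drive_tool(motion=[-0.0018,0.0002,0,-0.045,0.22,-0.0037,0.0004,0,-0.09,0.22,-0.0055,0.0007,0,-0.136,0.22,-0.0073,0.0011,0,-0.181,0.22,-0.009,0.0015,0,-0.227,0.22])

```text
clock: 5.58
tool_pos: [528.7, 68.4, 58.9]
orientation: [[-0.993, -0.118, -0.002], [-0.118, 0.993, -0.001], [0.002, -0.001, -1.0]]
contact_force: [-4.8, -2.2, 2.2]
width: 66.8
```

```bash
python3 look.py 9; python3 plan.py -15 -33 73 2
```

```text
5.6833 [528.8  68.5  58.9] 66.8 [-5.1 -1.5  0.4]
[[-0.993, -0.118, -0.002], [-0.118, 0.993, -0.001], [0.002, -0.001, -1.0]]
theta -11.0 P [-33.8  73. ] C [-19.8   0.4]
[-0.0017 -0.0001] -0.035
[-0.0034 -0.0001] -0.07
```

View pics/s9.png

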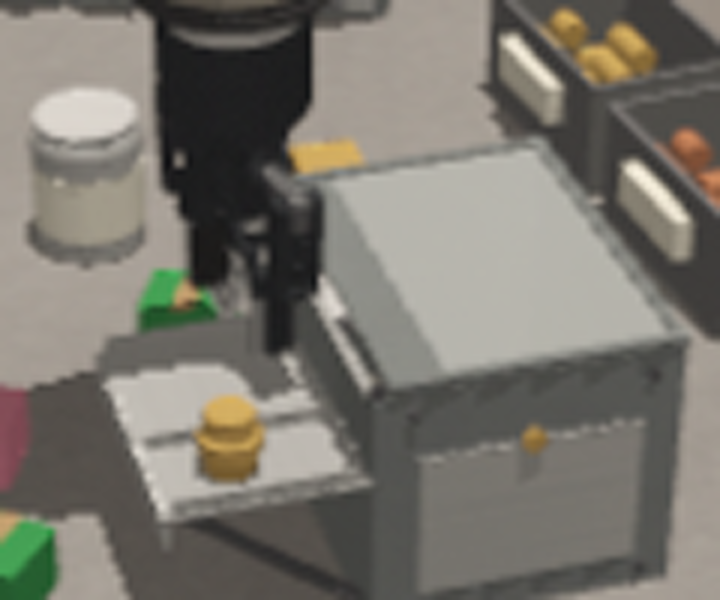

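View pics/t9.png

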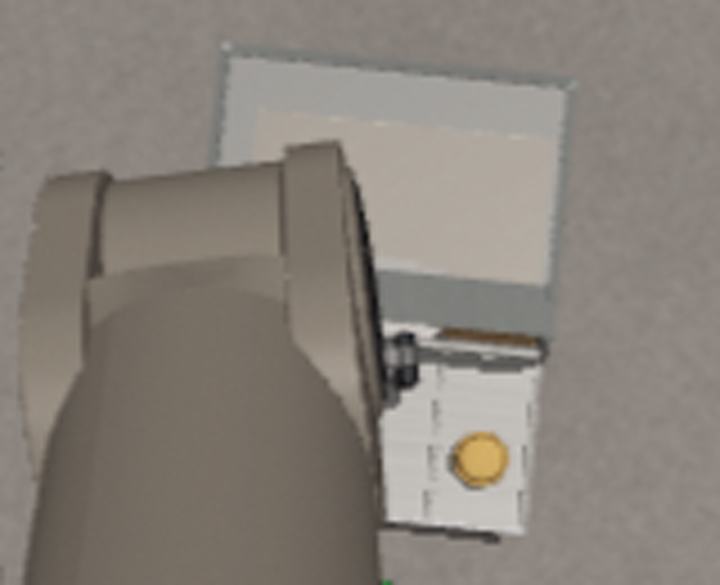

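```bash
python3 plan.py 14 -34.5 73 5; python3 - <<'E'
import cv2
a=cv2.imread("pics/fs9.png")[165:205,245:295]; cv2.imwrite("pics/g9.png",cv2.resize(a,None,fx=14,fy=14,interpolation=cv2.INTER_CUBIC))
E
```

```text
theta -11.0 P [-33.8  73. ] C [-19.8   0.4]
[0.0034 0.0002] 0.087
[0.0067 0.0006] 0.174
[0.01   0.0013] 0.262
[0.0132 0.0023] 0.349
[0.0163 0.0036] 0.436
```

View pics/g9.png

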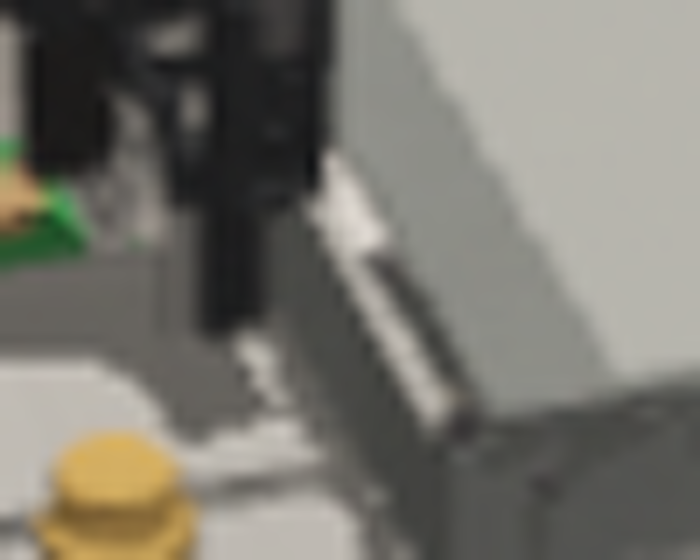

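Emit:
drive_tool(motion=[0.0034,0.0002,0,0.087,0.22,0.0067,0.0006,0,0.174,0.22,0.01,0.0013,0,0.26,0.22,0.013,0.0023,0,0.345,0.22,0.016,0.0036,0,0.43,0.22])

```text
clock: 6.1
tool_pos: [512.9, 71.3, 59.2]
orientation: [[-0.95, 0.312, -0.001], [0.312, 0.95, 0.0], [0.001, 0.0, -1.0]]
contact_force: [-4.4, 3.2, 1.9]
width: 66.5
```

```bash
python3 look.py 10; python3 plan.py 14 -34.5 73 1;  python3 - <<'E'
import cv2
a=cv2.imread("pics/fs10.png")[165:205,245:295]; cv2.imwrite("pics/g10.png",cv2.resize(a,None,fx=14,fy=14,interpolation=cv2.INTER_CUBIC))
E
```

```text
6.2 [512.8  71.3  59.2] 66.6 [-4.   1.1  3.5]
[[-0.95, 0.311, -0.001], [0.311, 0.95, 0.0], [0.001, -0.0, -1.0]]
theta 13.9 P [-34.1  74.2] C [-51.9   2.4]
[ 0.0001 -0.0013] 0.002
```

View pics/s10.png

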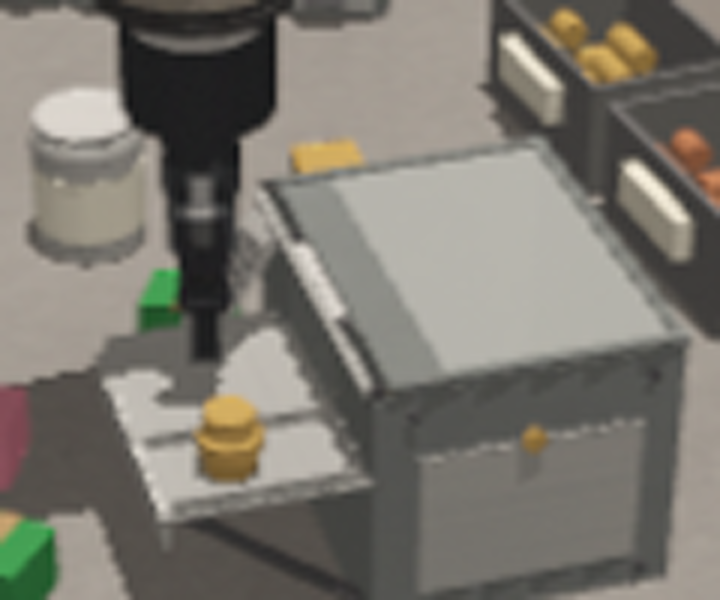

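View pics/g10.png

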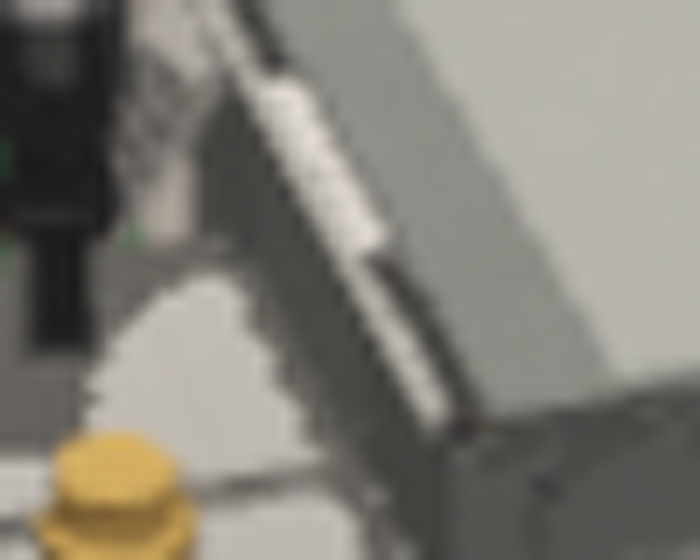

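View pics/t10.png

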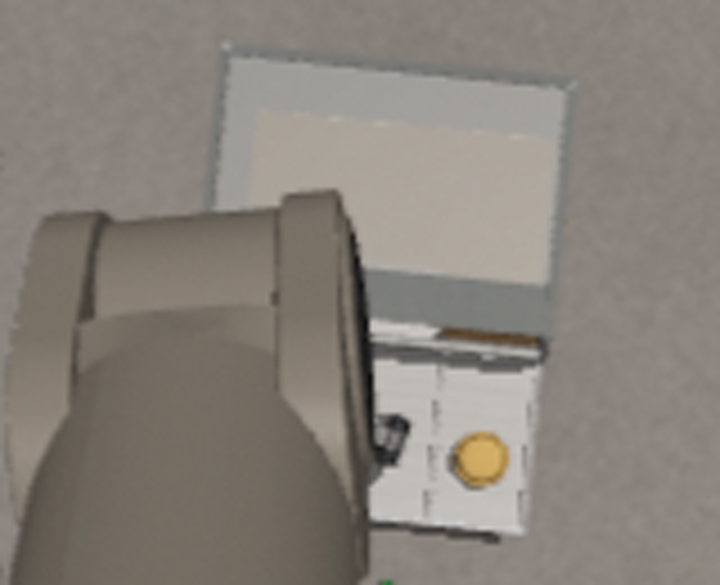

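Emit:
drive_tool(motion=[0,0,-0.012,0,0.22,0,0,-0.024,0,0.22,0,0,-0.036,0,0.22,0,0,-0.048,0,0.22,0,0,-0.06,0,0.22])

```text
clock: 6.62
tool_pos: [513.9, 70.6, 119.9]
orientation: [[-0.952, 0.307, 0.001], [0.307, 0.952, -0.0], [-0.001, -0.0, -1.0]]
contact_force: [-0.2, -0.7, 0.0]
width: 66.8
```

Emit:
drive_tool(motion=[0,0,-0.015,0,0.22,0,0,-0.03,0,0.22,0,0,-0.05,0,0.22,0,0,-0.07,0,0.22,0,0,-0.09,0,0.22])

```text
clock: 7.03
tool_pos: [513.6, 70.5, 210.2]
orientation: [[-0.952, 0.307, 0.0], [0.307, 0.952, -0.0], [-0.0, -0.0, -1.0]]
contact_force: [0.1, 0.8, 0.2]
width: 66.8
```

Emit:
drive_tool(motion=[0.015,0.03,-0.005,0,0.22,0.03,0.06,-0.01,0,0.22,0.045,0.09,-0.01,0,0.22,0.06,0.125,-0.01,0,0.22,0.07,0.16,-0.01,0,0.22])

```text
clock: 7.45
tool_pos: [495.6, 246.2, 219.7]
orientation: [[-0.952, 0.307, 0.001], [0.307, 0.952, 0.001], [-0.0, 0.001, -1.0]]
contact_force: [1.3, -0.0, 0.5]
width: 66.8
```

```bash
python3 look.py 11
```

```text
7.55 [495.3 250.7 219. ] 66.8 [ 0.3 -0.5  0.5]
[[-0.954, 0.3, 0.0], [0.3, 0.954, 0.001], [0.0, 0.001, -1.0]]
```

View pics/s11.png

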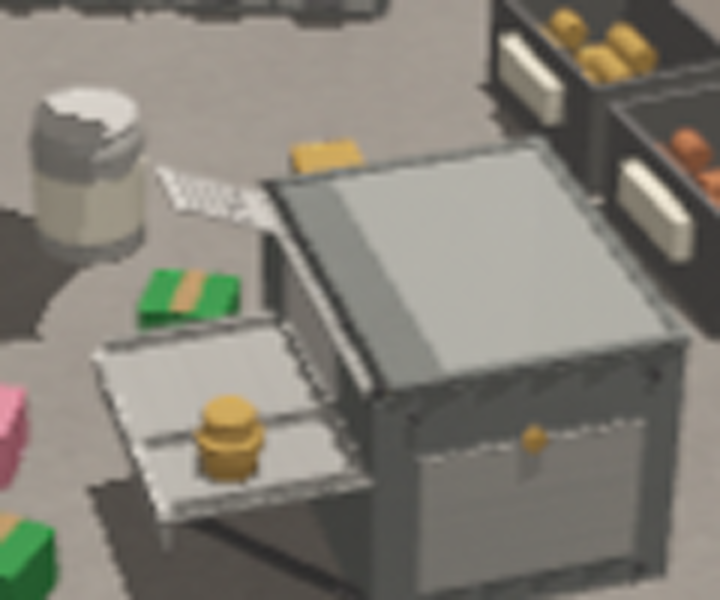

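View pics/t11.png

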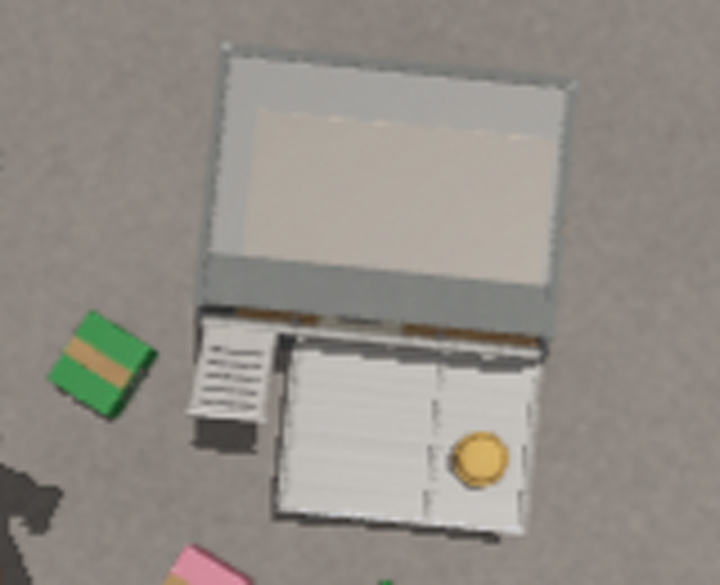

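```bash
python3 - <<'E'
from h import *
for z in (20,45,80):
    for px in ((318,318),(403,328),(360,316),(360,333)):
        tgt=np.array(px)/4.5+[150,95]
        r=least_squares(lambda p:(proj("top",T(BOX,[[p[0],p[1],z]]))-tgt).ravel(),[0,0]); print(z,px,r.x.round(1))
a=cv2.imread("pics/ft11.png")[155:185,190:275]; cv2.imwrite("pics/g11.png",cv2.resize(a,None,fx=9,fy=9,interpolation=cv2.INTER_CUBIC))
a=cv2.imread("pics/fs11.png");b=cv2.imread("pics/side0.png");d=cv2.absdiff(a,b).max(2);d[:, :260][:160]=0
print(cv2.imwrite("pics/diff.png",d))
E
```

```text
20 (318, 318) [19.9 39.3]
20 (403, 328) [ 18.7 -13.9]
20 (360, 316) [23.6 13.5]
20 (360, 333) [13.1 12.4]
45 (318, 318) [17.1 37. ]
45 (403, 328) [ 16.  -14.8]
45 (360, 316) [20.8 11.8]
45 (360, 333) [10.5 10.8]
80 (318, 318) [13.2 33.7]
80 (403, 328) [ 12.2 -16.2]
80 (360, 316) [16.8  9.4]
80 (360, 333) [6.8 8.5]
True
```

View pics/g11.png

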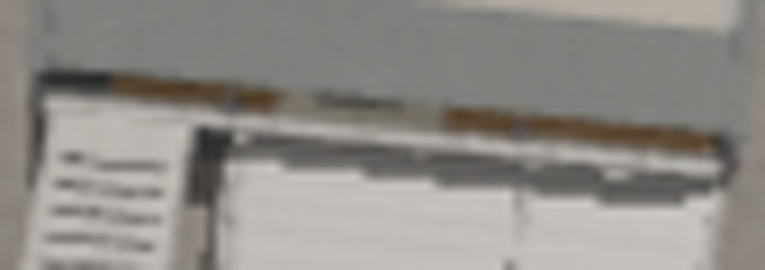

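View pics/fs11.png

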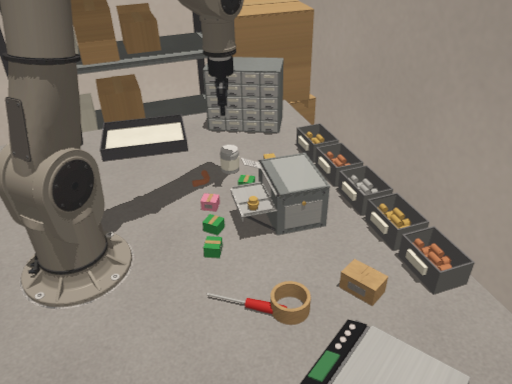

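```bash
python3 -c "
from station import *
print(hand_in())"
```

```text
the job is handed in; nothing more can be done
None
```

The carton is inside the returns box, the flap has sprung shut, and I handed the job in at about 7.6 s on the robot's clock. Hand-in reports no verdict.

I pressed the thumb plate down with one fingertip until the flap was about 1.5 rad open (estimated from the side picture and the fingertip position). Keeping that finger in place, I turned the gripper about it so the other fingertip pushed the carton along the lane and over the sill. Before releasing the flap I swung the pushing finger back and saw the ledge and mouth were empty. Then I raised the gripper and moved it clear.

**Final checks:**
- **Flap:** the thumb plate is back at its starting position in both pictures, so the flap is shut.
- **Carton:** the ledge is clear. In the top picture a piece about 50 mm wide, matching the carton, shows through the slot just behind the front wall. That puts it inside the box, low down near the front.
- **Other items:** the adaptor, tin, green and pink look-alikes and the other listed items look unmoved.
- **Forces:** readings stayed at about 9 N or less, and near zero once the gripper was clear.

**One disagreement:** in the pictures the fingertips sat about 40 mm above the reported TCP height, where the description suggests about 6 mm at that opening. I worked to the picture value, and the height at which the fingertip met the plate fitted it.

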